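# Cull the twisted lock backplate

## Robot

A 6-joint arm with a two-finger parallel gripper is mounted at the origin on the work surface. World frame = base frame: x ahead of the robot, y to its left, z up, the work surface at z = 0. Lengths are in m, angles in rad, forces in N, time in s.
With the tool pointing down it reaches from about 0.275 to 0.825 m from the base axis. Payload 4.9 kg.
Tool frame: the origin (TCP) lies at the very end of the fingers, on their centre line; the grasp point (between the pads) lies 19 mm behind it; z points along the fingers, y is the direction in which the jaws open and shut (so a half turn about z gives the same grasp; the last joint's range is limited). The gripper opens to 85 mm and grips with 20 to 120 N. Pads are 22 mm wide; open, the fingers measure 114 mm over their backs; the gripper's body (76 mm by 85 mm) begins 54 mm behind the grasp point. The pads swing forward as they close: fully open they stand 13 mm farther back than shut.
Start: joints at [1.118, 0.326, -0.193, 1.052, 0, 1.437], TCP at [0.172, 0.522, 0.231] pointing down, gripper open.
Joint ranges: [-2.65, 2.65], [-0.97, 1.79], [-1.3, 1.35], [-1.93, 2.1], [-1.47, 1.37], [-3.14, 3.14]. Speed limits (rad/s): [2.57, 2.57, 3.14, 3.14, 3.14, 3.14].

## Interface

Orientations are given as a unit quaternion [w, x, y, z].
In Python, from rig import monitor, camera, camera_params, manip gives the robot as it stands.
- The arm moves only by the shell command python3 -m pendant 'ROWS' [OPENING] [FORCE]. ROWS is JSON, a list of rows, each a list of 2 entries, a list of its own where there are three numbers: the shift along the tool's x, y, z in cm, then the turn about the tool's z in degrees. In form: [[[dx, dy, dz], yaw], ...]. A call has 1 to 8 rows; each row shifts and turns the commanded pose from where the row before left it, along the tool's axes as they then stand; what a row does not reach is not made up. A row lasts 1/10 s, in which the tool goes at most 50 mm and 8.59 degrees, less where a joint would pass 70% of its speed; a pose out of reach is approached as far as the arm can. A call is refused whole if a number of a shift passes 5 or a number of a turn 8.59, either way. A call with a gripper value outside its range is refused whole. OPENING is the finger opening in cm, from 0 to 8.54, set as the call begins (- or left out, the last holds). The fingers move at their own pace and stop on an object; FORCE is the grip in N (left out, the last holds). Time passes only in rows, so rows that do not move let the fingers close. It gives the time, the measured TCP pose, the force and the opening at its end, in the units of the state.
- monitor.state(): the state, without advancing time (a new reading comes with each control period).
- camera(name): name is "side" or "top" or "wrist"; returns (picture, depth): 420x560x3 uint8, red, green, blue; 420x560 float32, m along the optical axis (not along the pixel's ray), 0 where there is no reading.
- camera_params(name): a dict with "camera_matrix" (3x3 intrinsics, pixels), "position" and "orientation" of the camera in the world. Camera axes: x right, y down, z forward; pixel columns grow to the right and rows downward; lengths in m; the calibration is good to about 2 mm. The wrist camera is an equidistant fisheye: a pixel r from the principal point sees the ray r / f radians off the axis. A picture is of the moment at which its call begins: read the wrist's pose just before it. camera_params takes no time and is no camera call; for the wrist camera it gives the pose at the moment of the call.
- manip.hand_in(): hands the job in, once; it reports no verdict.
The state is a dict: "time": time; "joint_pos": joint angles; "qvel": joint speeds; "joint_efforts": joint torques, N m; "position": TCP position; "eef_rot": TCP orientation; "ft_force": force on the tool from outside, world axes, zero at the start; "ft_torque": the same for the moment, N m; "gripper_width": opening from 0.0 (shut) to 1.0 (fully open).
Only numpy, scipy, OpenCV 4.12 (cv2) and the standard library are available. Lean on these libraries where they do the work, as an engineer would, in place of code of your own. Each camera call takes 0.05 s, during which the arm holds its last target.

## Task

Three steel lock backplates came off old doors and exactly one of them is twisted: two lie on the dark granite slab, the third waits on the cork-topped block and has to be laid on the slab too. Find the twisted one by pressing down on the plates' corners: while it lies on the slab, push its raised corner down to the stone so that it rocks, then put it in the grey scrap tray. Finish with both sound plates lying flat on the slab, and do not move the key, tools and other things around.

Things in the scene. Friction and masses are not known exactly. Their poses are not given: they have to be found in the camera images.
- slab: fixed dark granite slab, 240 (x) by 340 (y) by 40 mm high, flat top at z = 40 mm. Origin: centre of its underside. The twisted plate's ends are turned 0.11 rad about its x: it stands on its (-x, +y) and (+x, -y) corners and the (+x, +y) corner by the collar; its (-x, -y) corner is 6 mm off the stone, goes down under 1 N and comes up when let go. Sound plates do not move when pressed.
- block: fixed wooden block with cork top, 170 (x) by 120 (y) by 40 mm high, to the left or the right of the slab; one backplate lies on it at the start. Origin at the centre of its underside.
- tray: fixed grey plastic scrap tray, open on top, 200 (x) by 140 (y) by 30 mm high outside, walls and floor 4 mm, on the other side of the slab from the block. Origin at the centre of its underside.
- plate_a: one of three like steel backplates, two on the slab, one on the block, places shuffled; exactly one is twisted. 110 (x) by 60 (y) by 5 mm, about 0.3 kg. A round upright collar (a handy grip), 26 mm diameter, 16 mm tall, stands on the top at x = +20, y = 0 mm; its top is 21 mm above the underside. Origin: centre of the underside; z up.
- plate_b: another of the three backplates, described as plate_a; any of the three places can hold the twisted one
- plate_c: another of the three backplates, described as plate_a; any of the three places can hold the twisted one
- plate_a_corner (a point): on the top face of plate_a, 8 mm in from both edges at its (-x, -y) corner, the one to press: x = -47, y = -22 mm in the plate's frame. On the slab it is 45 mm above the table if sound or pressed down, about 50 mm if twisted and not pressed.
- plate_b_corner (a point): the same point on plate_b
- plate_c_corner (a point): the same point on plate_c
- key: bystander: loose brass key, 55 by 22 by 4 mm, lying near the robot-side edge of the slab, about 98 mm from its centre line. Origin at the middle of its underside
- padlock: bystander: brass padlock standing on the table, 50 by 22 by 72 mm. Origin: centre of its underside. Between robot and slab, to the left
- screwdriver: bystander: screwdriver on the table to the right of the slab, beyond the tray or block, 170 mm long along x. Origin: on its underside
- lock_cylinder: bystander: upright brass cylinder, 30 mm diameter, 40 mm tall. Origin: centre of its underside. Between robot and slab, to the right
- oil_can: bystander: grey can beyond and to the right of the slab, 52 mm diameter, 130 mm tall. Origin: centre of its underside
- cup: bystander: white cup beyond and to the left of the slab, 70 mm diameter, 80 mm tall. Origin: centre of its underside
- key_carton: bystander: cardboard carton to the left of the slab, beyond the tray or block, 130 (x) by 90 (y) by 50 mm. Origin: centre of its underside
There are look-alikes about, which are no part of the job. What is shaped like the plate_a but blue or purple is not meant.

How it is judged:
By the outcome, as a careful person would: the job done as asked, in the order asked, and still so for the second after the job is handed in, with the robot touching nothing.
It also fails if it takes over 70 s, if anything falls off the work surface, if the arm or the gripper's body presses on something with over 40 N, if the wrist force passes 120 N, or if a joint passes its speed limit or range.

## Working session

There is one attempt and no reset: what is moved stays moved. The work goes in short steps, Python scripts to look and compute and a shell command to move; the robot and the scene stay as the last step left them, time stands still between calls to the robot, and variables do not carry over. Pictures are saved under pics/ and viewed, and the job is handed in when it is done.

```bash
ls; mkdir -p pics; python3 - <<'E'
from rig import monitor,camera,camera_params
import cv2
print(monitor.state())
for n in("top","side"):
    p,d=camera(n); cv2.imwrite(f"pics/{n}0.png",p[:,:,::-1]); 
    import numpy as np; np.savez(f"pics/{n}0.npz",p=p,d=d)
    print(n,camera_params(n))
E
```

```text
pics
{'time': 0.0, 'joint_pos': array([ 1.11779747e+00,  3.26945432e-01, -1.93593994e-01,  1.05198512e+00,
        2.15969999e-05,  1.43660313e+00]), 'qvel': array([-3.71106482e-04,  6.59375416e-04,  2.14279112e-03, -4.38683327e-05,
        8.58416087e-04, -1.70280000e-03]), 'joint_efforts': array([-8.78033061e-04, -4.43399227e+01,  2.62442225e+01,  1.54851924e-02,
        6.58911858e-08,  4.62315253e-07]), 'position': array([0.17211098, 0.52176613, 0.23049715]), 'eef_rot': array([-2.60406318e-04,  1.58728585e-01,  9.87321877e-01, -8.24008201e-04]), 'ft_force': array([-0.21955497, -0.69736334, -0.09972553]), 'ft_torque': array([-0.02734327, -0.00488583, -0.02229407]), 'gripper_width': 1.0015548412508635}
top {'camera_matrix': array([[381.46941406,   0.        , 276.16594861],
       [  0.        , 381.46941406, 217.26721642],
       [  0.        ,   0.        ,   1.        ]]), 'position': array([0.40147341, 0.01547412, 1.10685635]), 'orientation': array([-0.03142525,  0.71702906, -0.69488405,  0.04492133])}
side {'camera_matrix': array([[532.20435287,   0.        , 276.85198301],
       [  0.        , 532.20435287, 216.00341177],
       [  0.        ,   0.        ,   1.        ]]), 'position': array([-0.24768666, -0.81530345,  0.87750109]), 'orientation': array([-0.41950612,  0.83253407, -0.31710294,  0.17420495])}
```

View pics/top0.png

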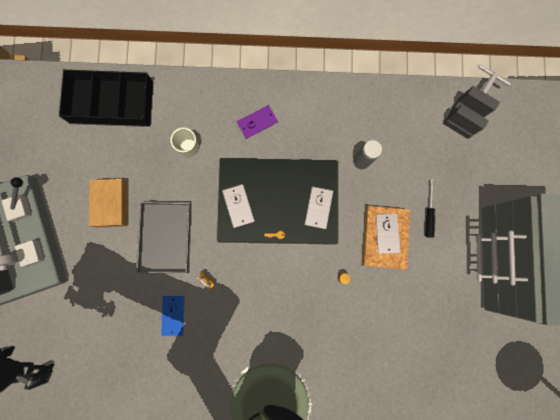

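View pics/side0.png

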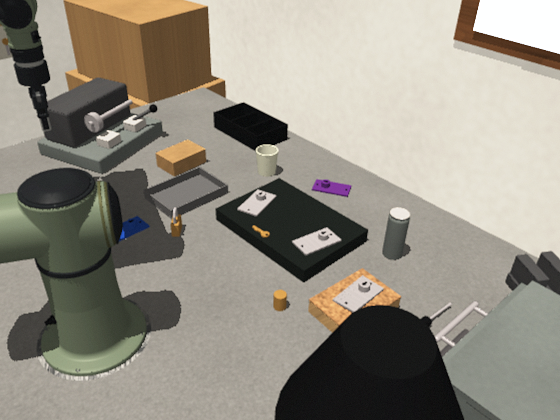

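The top view shows plates on the slab at (238,205) and (319,207), and a third on the cork block at (388,233). The tray is at (164,236) and the key at (275,235).

Things that could be taken for a plate:
- Blue look-alike at (173,316): rejected by colour.
- Purple look-alike at (257,121): rejected by colour.
- Pale bits in the machine at (15,207) and (28,250): not plates.

I'll measure the three steel ones.

```bash
cat > h.py <<'E'
import numpy as np,cv2
from scipy.spatial.transform import Rotation as R
def rot(q): return R.from_quat([q[1],q[2],q[3],q[0]]).as_matrix()
def ray(P,uv,z,fish=False):
    K=P["camera_matrix"]; a=(uv[0]-K[0,2])/K[0,0]; b=(uv[1]-K[1,2])/K[1,1]
    if fish:
        r=np.hypot(a,b); s=np.sin(r)/max(r,1e-9); v=np.array([a*s,b*s,np.cos(r)])
    else: v=np.array([a,b,1.])
    v=rot(P["orientation"])@v; p=np.array(P["position"]); return p+v*(z-p[2])/v[2]
def plates(p,P,z=0.045,area=(300,5000),fish=False,thr=150):
    hsv=cv2.cvtColor(p,cv2.COLOR_RGB2HSV); m=((hsv[:,:,1]<60)&(hsv[:,:,2]>thr)).astype(np.uint8)
    m=cv2.morphologyEx(m,cv2.MORPH_CLOSE,np.ones((5,5)))
    out=[]
    for c in cv2.findContours(m,cv2.RETR_EXTERNAL,cv2.CHAIN_APPROX_NONE)[0]:
        if area[0]<cv2.contourArea(c)<area[1]:
            w=np.array([ray(P,q[0],z,fish)[:2] for q in c])
            (cx,cy),(w_,h_),a=cv2.minAreaRect((w*1000).astype(np.float32))
            if w_<h_: w_,h_,a=h_,w_,a-90
            a=(a+90)%180-90
            out.append((c[:,0].mean(0).round(),round(cx,1),round(cy,1),round(w_),round(h_),round(a,1)))
    return out
E
python3 - <<'E'
from h import *
from rig import camera_params
f=np.load("pics/top0.npz");P=camera_params("top")
for o in plates(f['p'],P): print(o)
big=cv2.resize(f['p'][140:290,120:440],None,fx=2.5,fy=2.5,interpolation=cv2.INTER_CUBIC); cv2.imwrite("pics/crop0.png",big[:,:,::-1])
for n,uv,z in [("slabTL",(219,158),.04),("slabBR",(338,243),.04),("trayTL",(142,202),.03),("trayBR",(188,271),.03),("lockcyl",(345,278),.04),("padlock",(207,279),.07),("key",(275,235),.044),("can",(372,149),.13),("cup",(183,134),.08),("drv",(430,220),.02)]: print(n,ray(P,uv,z).round(3))
E
```

```text
(array([451., 406.]), 33.5, -480.4, 224, 87, -88.7)
(array([484., 369.]), 119.5, -577.6, 154, 73, 12.1)
(array([150., 386.]), 81.3, 315.9, 289, 218, -88.7)
(array([ 74., 328.]), 220.1, 514.7, 280, 236, 38.5)
(array([ 26., 253.]), 396.4, 678.2, 63, 52, 22.6)
(array([ 12., 208.]), 520.2, 729.3, 62, 57, 21.2)
(array([17., 94.]), 849.8, 754.5, 126, 101, -26.6)
slabTL [0.682 0.165 0.04 ]
slabBR [ 0.451 -0.179  0.04 ]
trayTL [0.55  0.378 0.03 ]
trayBR [0.36  0.238 0.03 ]
lockcyl [ 0.354 -0.199  0.04 ]
padlock [0.342 0.177 0.07 ]
key [ 0.467 -0.001  0.044]
can [ 0.697 -0.249  0.13 ]
cup [0.736 0.262 0.08 ]
drv [ 0.526 -0.448  0.02 ]
```

View pics/crop0.png

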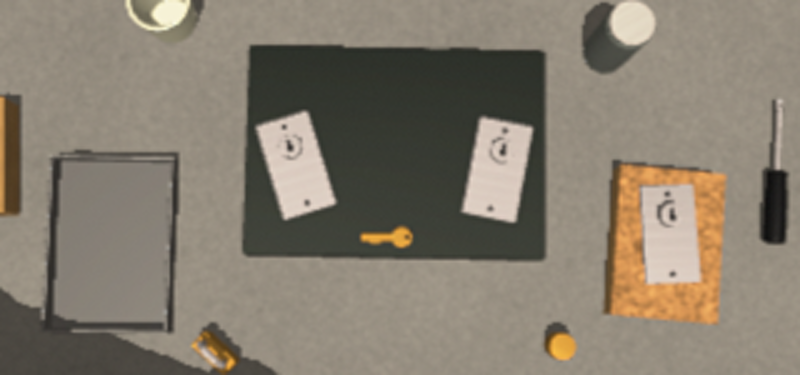

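The three pale plates with collars all have the collar towards +x (up in the picture). The (-x,-y) press corner is therefore the lower-right one. The mask missed them, so I'm checking the colours.

```bash
python3 - <<'E'
from h import *
from rig import camera_params
f=np.load("pics/top0.npz");P=camera_params("top");p=f['p']
for u,v in [(240,215),(319,215),(390,243),(388,226),(240,180),(400,212)]: print(p[v,u],cv2.cvtColor(p[v:v+1,u:u+1],cv2.COLOR_RGB2HSV)[0,0],f['d'][v,u])
for thr in (170,185,200):
  print(thr); 
  for o in plates(p,P,thr=thr,area=(200,3000)):
    if 200<o[0][0]<430 : print(o)
E
```

```text
[221 206 195] [ 13  30 221] 1.0687749
[216 201 189] [ 13  32 216] 1.0733114
[218 203 191] [ 13  32 218] 1.065058
[75 69 65] [12 34 75] 1.0551844
[51 55 47] [45 37 55] 1.0857675
[224 157  89] [ 15 154 224] 1.0848738
170
(array([387., 233.]), 483.0, -317.1, 108, 61, 3.1)
(array([319., 208.]), 548.6, -122.1, 109, 59, -10.0)
(array([238., 206.]), 546.3, 105.3, 109, 59, 19.1)
(array([373., 148.]), 724.6, -275.0, 52, 50, -87.9)
185
(array([388., 233.]), 482.9, -317.6, 107, 60, 2.7)
(array([319., 208.]), 548.4, -121.9, 108, 58, -9.6)
(array([238., 206.]), 546.3, 105.2, 107, 58, 20.4)
(array([373., 149.]), 724.5, -273.7, 50, 49, 2.1)
200
(array([388., 233.]), 481.9, -317.2, 107, 59, 5.0)
(array([319., 208.]), 548.7, -121.9, 107, 56, -10.0)
(array([238., 206.]), 546.1, 105.6, 107, 57, 19.9)
(array([373., 149.]), 724.6, -273.6, 49, 46, 45.6)
```

The masks give consistent poses, as x, y in mm and yaw:

| Plate | x | y | Yaw | Press corner (m) |
|---|---|---|---|---|
| Left on slab | 546 | 105 | 19.5° | (0.509, 0.069) |
| Right on slab | 548.5 | -122 | -9.8° | (0.4985, -0.136) |
| On block | 483 | -317 | 3.5° | not used yet |

First I'll square the tool yaw, shut the fingers and go above the left corner.

```bash
python3 -m pendant '[[[0,0,0],-6.1],[[0,0,0],-6.1],[[0,0,0],-6.1],[[-2.8,-3.7,0],0],[[-2.8,-3.7,0],0],[[-2.8,-3.7,0],0],[[-2.8,-3.7,0],0],[[-2.8,-3.7,0],0]]' 0 40
python3 -m pendant '[[[-2.8,-3.7,0],0],[[-2.8,-3.7,0],0],[[-2.8,-3.7,0],0],[[-2.8,-3.7,0],0],[[-2.8,-3.7,0],0],[[-2.8,-3.7,0],0],[[-2.8,-3.7,0],0],[[0,0,0],0]]'
```

```text
time: 0.9
position: [0.313, 0.3357, 0.2311]
eef_rot: [-0.0, -0.001, 1.0, -0.0]
ft_force: [1.3, 0.3, 0.3]
gripper_width: 0.0
time: 1.7
position: [0.5117, 0.0743, 0.2308]
eef_rot: [0.001, 0.003, 1.0, -0.001]
ft_force: [0.0, 0.9, 1.2]
gripper_width: -0.001
```

```bash
python3 - <<'E'
from rig import monitor,camera,camera_params
import cv2,numpy as np
P=camera_params("wrist"); p,d=camera("wrist"); cv2.imwrite("pics/w1.png",p[:,:,::-1]); print(P,monitor.state()["position"])
np.savez("pics/w1.npz",p=p,d=d,K=P["camera_matrix"],pos=P["position"],q=P["orientation"])
E
```

```text
{'camera_matrix': array([[325.1922621 ,   0.        , 276.86071705],
       [  0.        , 325.1922621 , 208.35391669],
       [  0.        ,   0.        ,   1.        ]]), 'position': array([0.43293649, 0.07493326, 0.37363189]), 'orientation': array([0.11172428, 0.7004283 , 0.69633396, 0.10971279])} [0.50968909 0.07635013 0.23065639]
```

View pics/w1.png

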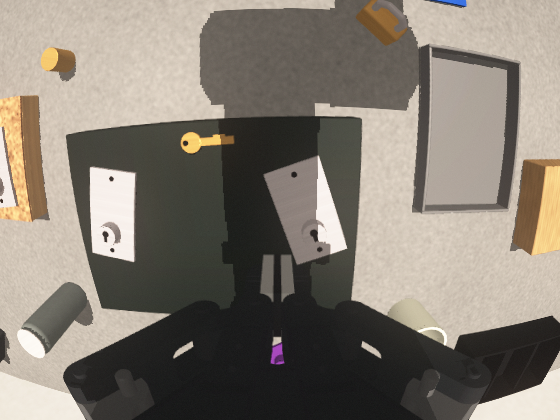

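The wrist view (turned by 180°) shows the left plate at (305,210) with its press corner at (265,175), and the right plate at (112,213) with its press corner at (91,167). I'll cross-check these corners by casting rays.

```bash
python3 - <<'E'
from h import *
f=np.load("pics/w1.npz");P=dict(camera_matrix=f["K"],position=f["pos"],orientation=f["q"])
for nm,c in (("L",[(265,175),(318,156),(346,247),(297,264)]),("R",[(91,167),(135,171),(134,261),(92,251)])):
    w=np.array([ray(P,u,.045,True)[:2] for u in c]); print(nm,w.round(4).tolist(),w.mean(0))
E
```

```text
L [[0.5035, 0.0616], [0.4837, 0.1161], [0.5861, 0.1514], [0.6066, 0.0962]] [0.54498287 0.10631319]
R [[0.4886, -0.14], [0.4958, -0.0819], [0.6063, -0.1008], [0.5952, -0.1605]] [ 0.54648644 -0.12079579]
```

```bash
python3 -m pendant '[[[0,-0.6,4],0],[[0,0,4],0],[[0,0,4],0],[[0,0,3],0],[[0,0,1.5],0],[[0,0,0],0],[[0,0,0],0]]'
```

```text
time: 2.45
position: [0.508, 0.0734, 0.0665]
eef_rot: [-0.0, -0.001, 1.0, 0.0]
ft_force: [-0.5, 0.4, 0.5]
gripper_width: -0.0
```

```bash
python3 -m pendant '[[[0,-0.3,0.7],0],[[0,0,0.5],0],[[0,0,0],0]]'
python3 -m pendant '[[[0,0,0.1],0],[[0,0,0.1],0],[[0,0,0.1],0],[[0,0,0],0]]'
python3 -m pendant '[[[0,0,0.1],0],[[0,0,0.1],0],[[0,0,0],0],[[0,0,0],0]]'
```

```text
time: 2.75
position: [0.5085, 0.0695, 0.0542]
eef_rot: [-0.0, -0.0, 1.0, 0.0]
ft_force: [-1.0, -0.7, -0.1]
gripper_width: 0.0
time: 3.15
position: [0.5086, 0.0695, 0.0512]
eef_rot: [-0.0, -0.0, 1.0, 0.0]
ft_force: [-0.6, 0.2, 0.4]
gripper_width: -0.002
time: 3.55
position: [0.5086, 0.0695, 0.0492]
eef_rot: [-0.0, -0.0, 1.0, -0.0]
ft_force: [0.2, -0.3, 0.8]
gripper_width: -0.0
```

```bash
python3 -m pendant '[[[0,0,0.1],0],[[0,0,0.1],0],[[0,0,0],0]]'
python3 -m pendant '[[[0,0,0.1],0],[[0,0,0],0]]'
python3 -m pendant '[[[0,0,0.1],0],[[0,0,0],0]]'
```

```text
time: 3.85
position: [0.5085, 0.0695, 0.0471]
eef_rot: [-0.0, -0.0, 1.0, 0.0]
ft_force: [0.4, 0.2, -0.2]
gripper_width: 0.003
time: 4.05
position: [0.5086, 0.0695, 0.0462]
eef_rot: [-0.0, -0.0, 1.0, 0.0]
ft_force: [0.4, 0.1, -0.2]
gripper_width: 0.001
time: 4.25
position: [0.5085, 0.0695, 0.0451]
eef_rot: [-0.0, -0.0, 1.0, 0.0]
ft_force: [-0.3, 0.2, 0.2]
gripper_width: -0.001
```

```bash
python3 -m pendant '[[[0,0,0.1],0],[[0,0,0],0]]'
python3 -m pendant '[[[0,0,0.05],0],[[0,0,0],0]]'
python3 - <<'E'
from rig import monitor,camera,camera_params
import cv2,numpy as np
P=camera_params("wrist"); p,d=camera("wrist"); cv2.imwrite("pics/w2.png",p[:,:,::-1]); print(monitor.state()["position"],monitor.state()["ft_force"])
np.savez("pics/w2.npz",p=p,d=d,K=P["camera_matrix"],pos=P["position"],q=P["orientation"])
E
```

```text
time: 4.45
position: [0.5087, 0.0695, 0.045]
eef_rot: [0.0, -0.0, 1.0, -0.0]
ft_force: [-2.9, -1.0, 8.5]
gripper_width: -0.002
time: 4.65
position: [0.5086, 0.0695, 0.045]
eef_rot: [0.0, -0.0, 1.0, -0.0]
ft_force: [-3.8, -0.6, 13.0]
gripper_width: -0.002
[0.50866691 0.06951924 0.04500789] [-5.17540064 -1.24304585 12.34841513]
```

View pics/w2.png

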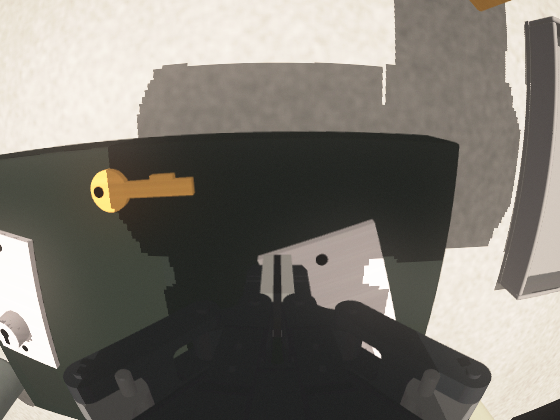

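The contact is firm at 45 mm, but a twisted plate gives under 1 N, so I need corner heights from the depth. The w1 (unpressed) and w2 (pressed) pictures can be compared.

```bash
cat >> h.py <<'E'
def pt3(P,d,uv,fish=False,k=2):
    K=P["camera_matrix"]; u,v=map(int,uv); z=np.median(d[v-k:v+k+1,u-k:u+k+1])
    a=(u-K[0,2])/K[0,0]; b=(v-K[1,2])/K[1,1]
    if fish:
        r=np.hypot(a,b); s=np.tan(r)/max(r,1e-9); a*=s;b*=s
    return rot(P["orientation"])@(np.array([a,b,1])*z)+P["position"]
def ld(n):
    f=np.load(n);return f["p"],f["d"],dict(camera_matrix=f["K"],position=f["pos"],orientation=f["q"])
E
python3 - <<'E'
from h import *
p,d,P=ld("pics/w1.npz")
for nm,c in (("L",[(272,180),(314,164),(338,242),(302,255)]),("R",[(97,173),(129,176),(128,253),(98,245)]),("slab",[(240,150),(160,200),(210,250),(340,130)])):
    print(nm,[(pt3(P,d,u,True)*1000).round(1).tolist() for u in c])
p,d,P=ld("pics/w2.npz")
print([(pt3(P,d,u,True)*1000).round(1).tolist() for u in [(264,262),(300,250),(368,230),(20,260),(40,340),(200,240)]])
E
```

```text
L [[508.8, 68.8, 45.3], [492.0, 112.1, 45.3], [579.6, 141.6, 45.3], [595.2, 101.6, 44.9]]
R [[495.9, -132.1, 45.6], [501.1, -90.0, 45.2], [595.4, -106.7, 45.7], [586.3, -148.6, 45.5]]
slab [[477.7, 35.9, 40.4], [530.8, -57.0, 40.2], [591.2, -3.5, 40.4], [456.9, 139.2, 40.3]]
[[498.0, 63.6, 56.9], [497.3, 80.6, 45.5], [487.2, 113.6, 45.4], [511.0, -94.7, 45.3], [578.2, -104.9, 45.5], [494.7, 30.6, 40.1]]
```

Depth is good to a few tenths of a mm. Both slab plates show all four corners at about 45 mm, and the left corner did not move under 13 N. I'll press the right one too.

```bash
python3 -m pendant '[[[0,0,-4.5],0],[[0.2,-4.1,0],0],[[0.2,-4.1,0],0],[[0.2,-4.1,0],0],[[0.2,-4.1,0],0],[[0.2,-4.1,0],0],[[0,0,0],0]]'
python3 -m pendant '[[[0,0,2.5],0],[[0,0,1],0],[[0,0,0],0]]'
```

```text
time: 5.4
position: [0.4993, -0.1403, 0.0891]
eef_rot: [0.001, 0.003, 1.0, -0.001]
ft_force: [0.4, 0.3, 1.0]
gripper_width: 0.001
time: 5.7
position: [0.4971, -0.1342, 0.0523]
eef_rot: [-0.002, -0.001, 1.0, 0.001]
ft_force: [-1.0, -0.1, -0.8]
gripper_width: 0.0
```

```bash
python3 -m pendant '[[[0,0,0.1],0],[[0,0,0.1],0],[[0,0,0.1],0],[[0,0,0],0]]'
python3 -m pendant '[[[0,0,0.1],0],[[0,0,0.1],0],[[0,0,0],0]]'
python3 -m pendant '[[[0,0,0.1],0],[[0,0,0],0]]'
python3 -m pendant '[[[0,0,0.1],0],[[0,0,0],0]]'
python3 - <<'E'
from rig import monitor
s=monitor.state();print(s["position"],s["ft_force"])
E
```

```text
time: 6.1
position: [0.4991, -0.1354, 0.0512]
eef_rot: [0.0, -0.0, 1.0, -0.0]
ft_force: [0.2, -0.2, -0.0]
gripper_width: -0.002
time: 6.4
position: [0.4987, -0.1355, 0.0487]
eef_rot: [-0.0, -0.0, 1.0, 0.0]
ft_force: [0.3, 0.7, -0.0]
gripper_width: -0.0
time: 6.6
position: [0.4987, -0.1355, 0.0477]
eef_rot: [-0.0, -0.0, 1.0, 0.0]
ft_force: [-0.7, -0.0, 0.2]
gripper_width: 0.0
time: 6.8
position: [0.4987, -0.1355, 0.0466]
eef_rot: [-0.0, -0.0, 1.0, 0.0]
ft_force: [0.5, 0.3, -0.4]
gripper_width: -0.002
[ 0.49868764 -0.13546747  0.04664726] [ 0.51095968  0.33437081 -0.40949674]
```

```bash
python3 -m pendant '[[[0,0,0.1],0],[[0,0,0.1],0],[[0,0,0],0]]'
python3 -m pendant '[[[0,0,0.05],0],[[0,0,0],0]]'
python3 -m pendant '[[[0,0,-4.5],0],[[0,0,-4.5],0],[[0.2,-4.5,0],0],[[0.2,-4.5,0],0],[[0.2,-4.5,0],0],[[0.2,-4.5,0],0],[[0,0,0],0],[[0,0,0],0]]' 6 40
python3 - <<'E'
from rig import monitor,camera,camera_params
import cv2,numpy as np
P=camera_params("wrist"); p,d=camera("wrist"); cv2.imwrite("pics/w3.png",p[:,:,::-1]); print(monitor.state()["position"],monitor.state()["joint_pos"])
np.savez("pics/w3.npz",p=p,d=d,K=P["camera_matrix"],pos=P["position"],q=P["orientation"])
E
```

```text
time: 7.1
position: [0.4988, -0.1355, 0.0451]
eef_rot: [0.0, -0.0, 1.0, -0.0]
ft_force: [-1.1, 0.3, 3.6]
gripper_width: 0.001
time: 7.3
position: [0.4988, -0.1355, 0.045]
eef_rot: [0.0, -0.0, 1.0, -0.0]
ft_force: [-2.0, 1.8, 9.3]
gripper_width: 0.0
time: 8.1
position: [0.4903, -0.3163, 0.1337]
eef_rot: [-0.0, 0.001, 1.0, 0.0]
ft_force: [-1.2, 0.9, -0.2]
gripper_width: 0.701
[ 0.49034618 -0.31507425  0.13372461] [-6.97973347e-01  4.66778902e-01 -2.42895972e-01  8.62594432e-01
  4.48034089e-04 -6.97984966e-01]
```

View pics/w3.png

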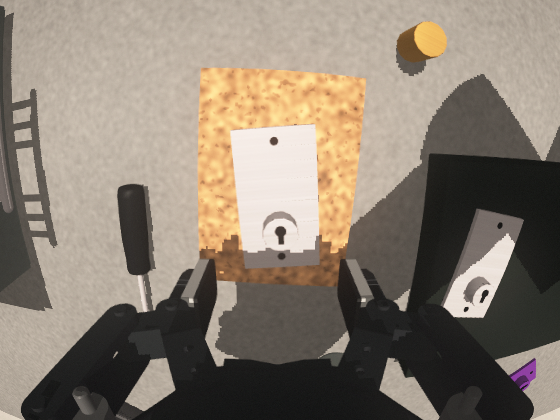

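The block plate is at (278,195), with its collar at (280,233) and its press corner at (231,132). I'll measure corner heights and the collar.

```bash
python3 - <<'E'
from h import *
p,d,P=ld("pics/w3.npz")
for nm,c in (("plate",[(240,140),(308,133),(314,256),(252,262)]),("collar",[(266,222),(292,220),(264,238),(298,238),(280,218)]),("cork",[(215,90),(345,95),(210,200)])):
    print(nm,[(pt3(P,d,u,True,1)*1000).round(1).tolist() for u in c])
# collar-top points by height
K=P["camera_matrix"]; pts=np.array([np.r_[pt3(P,d,(u,v),True,0)] for v in range(195,265) for u in range(245,320)])
c=pts[(pts[:,2]>.0595)&(pts[:,2]<.065)]; print(len(c),c.mean(0),c.min(0),c.max(0))
o=[ray(P,u,.0455,True)[:2] for u in [(231,132),(315,124),(320,262),(246,268)]];print(np.round(o,4))
E
```

```text
plate [[434.9, -342.0, 49.7], [430.4, -294.2, 45.6], [525.8, -287.0, 46.5], [531.4, -336.2, 45.7]]
collar [[492.4, -324.1, 59.0], [492.0, -305.4, 55.9], [503.1, -325.5, 63.0], [510.2, -300.1, 46.5], [488.3, -314.1, 62.0]]
cork [[398.5, -360.7, 40.2], [402.2, -266.9, 40.5], [481.2, -367.6, 40.8]]
949 [ 0.50006245 -0.31426063  0.06255794] [ 0.4878179  -0.32626684  0.05961493] [ 0.51402782 -0.30187809  0.06484558]
[[ 0.4294 -0.3488]
 [ 0.4239 -0.2892]
 [ 0.5318 -0.2818]
 [ 0.537  -0.3413]]
```

The block plate's (-x,-y) corner is at 49.7 mm, against about 46 at the other three corners, so it is the twisted one. It still has to be pressed on the slab. I'll grip its collar at (0.5005, -0.314).

```bash
python3 -m pendant '[[[-1,0.1,0],-3.9],[[0,0,3],0],[[0,0,2],0],[[0,0,0],0],[[0,0,0],0]]' 5.5 40
python3 - <<'E'
from rig import monitor
s=monitor.state();print(s["position"],s["ft_force"],s["gripper_width"])
E
```

```text
time: 8.65
position: [0.5009, -0.3131, 0.0844]
eef_rot: [-0.0, -0.035, 0.999, 0.0]
ft_force: [0.2, 1.0, 0.6]
gripper_width: 0.644
[ 0.50085188 -0.31307227  0.0843918 ] [0.22241457 0.99277826 0.63752919] 0.6439614741030335
```

```bash
python3 -m pendant '[[[0,-0.1,2],0],[[0,0,1],0],[[0,0,0.7],0],[[0,0,0],0]]'
python3 -m pendant '[[[0,0,0],0],[[0,0,0],0],[[0,0,0],0],[[0,0,0],0],[[0,0,0],0]]' 0 60
```

```text
time: 9.05
position: [0.5006, -0.315, 0.0469]
eef_rot: [-0.0, -0.034, 0.999, 0.0]
ft_force: [-1.3, 0.2, -0.2]
gripper_width: 0.643
time: 9.55
position: [0.5015, -0.3159, 0.0483]
eef_rot: [0.001, -0.034, 0.999, -0.0]
ft_force: [-1.2, 1.1, 5.7]
gripper_width: 0.271
```

```bash
python3 -m pendant '[[[0,0,-0.1],0],[[0,0,0],0],[[0,0,0],0]]'
python3 - <<'E'
from rig import monitor,camera,camera_params
import cv2,numpy as np
P=camera_params("wrist"); p,d=camera("wrist"); cv2.imwrite("pics/w4.png",p[:,:,::-1])
E
```

```text
time: 9.85
position: [0.5011, -0.3156, 0.0484]
eef_rot: [0.0, -0.034, 0.999, -0.0]
ft_force: [-0.1, 0.0, 1.1]
gripper_width: 0.273
```

View pics/w4.png

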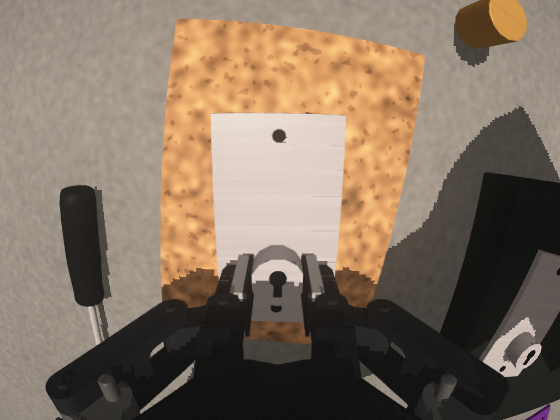

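Pads hold the collar at (278,275). Lifting and carrying it over to the free middle of the slab, target collar at (0.603, -0.012).

```bash
python3 -m pendant '[[[0,0,-1],0],[[0,0,-3],0],[[0,0,-4],3.9],[[-1,3,0],0],[[-1.3,4,0],0],[[0,0,0],0]]'
python3 - <<'E'
from rig import camera,monitor
import cv2
p,d=camera("wrist"); cv2.imwrite("pics/w5.png",p[:,:,::-1]); print(monitor.state()["position"],monitor.state()["gripper_width"],monitor.state()["ft_force"])
E
```

```text
time: 10.5
position: [0.524, -0.2407, 0.1284]
eef_rot: [-0.0, -0.003, 1.0, 0.002]
ft_force: [-1.3, -0.3, -3.6]
gripper_width: 0.271
[ 0.5236581  -0.24294848  0.12826883] 0.27352505372292074 [-0.59063228 -0.04130695 -2.89191309]
```

View pics/w5.png

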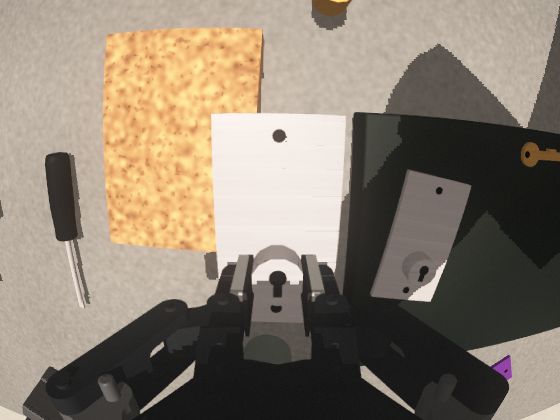

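The plate hangs level in the jaws, with a load of about 3 N. Carrying on.

```bash
python3 -m pendant '[[[-1.4,4,0],0],[[-1.4,4,0],0],[[-1.4,4,0],0],[[-1.4,4,0],0],[[-1.4,4,0],0],[[-0.9,3.1,0],0],[[0,0,0],0],[[0,0,0],0]]'
```

```text
time: 11.35
position: [0.6024, -0.0145, 0.1279]
eef_rot: [-0.001, -0.001, 1.0, -0.0]
ft_force: [0.3, 0.7, -4.2]
gripper_width: 0.271
```

```bash
python3 -m pendant '[[[0,0,3],0],[[0,0,2.5],0],[[0,0,1.5],0],[[0,0,0],0],[[0,0,0],0]]'
python3 -m pendant '[[[0,0,0.3],0],[[0,0,0.2],0],[[0,0,0.2],0],[[0,0,0],0]]'
```

```text
time: 11.85
position: [0.6025, -0.0159, 0.0584]
eef_rot: [-0.0, 0.001, 1.0, -0.0]
ft_force: [-0.6, 0.1, -2.0]
gripper_width: 0.277
time: 12.25
position: [0.6027, -0.0144, 0.0514]
eef_rot: [0.0, -0.0, 1.0, -0.0]
ft_force: [0.4, 0.1, -4.0]
gripper_width: 0.276
```

```bash
python3 -m pendant '[[[0,0,0.1],0],[[0,0,0.1],0],[[0,0,0],0]]'
python3 -m pendant '[[[0,0,0.1],0],[[0,0,0],0],[[0,0,0],0]]'
```

```text
time: 12.55
position: [0.6027, -0.0143, 0.0492]
eef_rot: [-0.0, -0.0, 1.0, 0.0]
ft_force: [0.1, 1.5, -4.5]
gripper_width: 0.273
time: 12.85
position: [0.6029, -0.0144, 0.0485]
eef_rot: [0.0, -0.0, 1.0, 0.0]
ft_force: [-0.9, -0.3, -2.2]
gripper_width: 0.275
```

Touching. I'll lower it slightly more, open, and back off.

```bash
python3 -m pendant '[[[0,0,0.05],0],[[0,0,0],0]]'
python3 -m pendant '[[[0,0,0],0],[[0,0,0],0],[[0,0,0],0],[[0,0,0],0]]' 4.5
python3 -m pendant '[[[0,0,-1],0],[[0,0,-3],0],[[0,0,-4],0],[[1.5,0,-2],0],[[0,0,0],0],[[0,0,0],0]]'
python3 - <<'E'
from rig import monitor,camera,camera_params
import cv2,numpy as np
P=camera_params("wrist"); p,d=camera("wrist"); cv2.imwrite("pics/w6.png",p[:,:,::-1]); print(monitor.state()["position"])
np.savez("pics/w6.npz",p=p,d=d,K=P["camera_matrix"],pos=P["position"],q=P["orientation"])
E
```

```text
time: 13.05
position: [0.603, -0.0144, 0.0483]
eef_rot: [0.0, -0.0, 1.0, 0.0]
ft_force: [-1.4, 0.1, 3.5]
gripper_width: 0.274
time: 13.45
position: [0.6029, -0.0145, 0.0477]
eef_rot: [0.0, -0.0, 1.0, -0.0]
ft_force: [-0.0, -0.1, 0.0]
gripper_width: 0.524
time: 14.05
position: [0.5881, -0.0145, 0.1485]
eef_rot: [0.001, -0.0, 1.0, -0.0]
ft_force: [0.3, -0.2, -0.6]
gripper_width: 0.529
[ 0.58766867 -0.01441997  0.14751054]
```

View pics/w6.png

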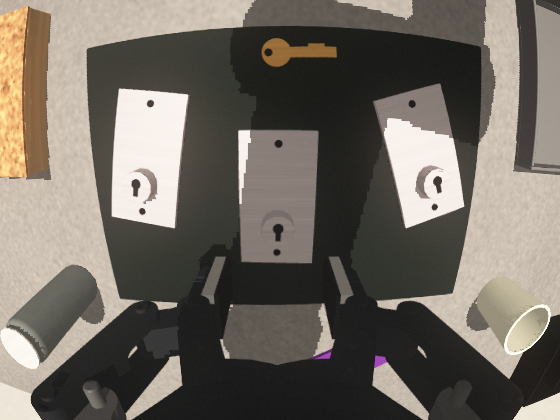

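The plate now lies in the middle of the slab at (278,197), with its press corner at (239,130). Measuring corner heights.

```bash
python3 - <<'E'
from h import *
p,d,P=ld("pics/w6.npz")
for nm,c in (("M",[(247,138),(310,138),(306,256),(249,256)]),("R(image L)",[(126,96),(181,102),(170,220),(118,210)]),("L",[(382,104),(436,91),(457,203),(410,220)])):
    print(nm,[(pt3(P,d,u,True,1)*1000).round(1).tolist() for u in c])
print(np.round([ray(P,u,z,True)[:2] for u,z in [((239,130),.051),((318,130),.045),((313,264),.045),((242,262),.045)]],4))
E
```

```text
M [[533.0, -36.9, 49.6], [533.3, 10.4, 45.6], [631.1, 9.9, 46.3], [631.5, -38.1, 45.6]]
R(image L) [[495.2, -135.2, 44.8], [503.9, -87.9, 45.5], [599.6, -104.0, 45.4], [590.7, -152.0, 46.1]]
L [[504.9, 66.2, 45.2], [490.2, 113.2, 44.9], [584.3, 144.5, 45.1], [599.8, 99.1, 45.1]]
[[ 0.5268 -0.0426]
 [ 0.5271  0.0164]
 [ 0.6395  0.0163]
 [ 0.6376 -0.0444]]
```

Raised corner confirmed at 49.6 mm. Next I press it at (0.536, -0.0355) with the fingers shut.

```bash
python3 -m pendant '[[[2.6,-1,0],0],[[2.6,-1.1,0],0],[[0,0,0],0],[[0,0,3],0],[[0,0,3],0],[[0,0,2.5],0],[[0,0,0],0],[[0,0,0],0]]' 0
python3 -m pendant '[[[0,0,0.2],0],[[0,0,0.2],0],[[0,0,0],0]]'
```

```text
time: 14.9
position: [0.5357, -0.0352, 0.0621]
eef_rot: [-0.001, -0.0, 1.0, 0.0]
ft_force: [-0.5, 0.3, 0.9]
gripper_width: 0.005
time: 15.2
position: [0.5364, -0.0355, 0.0595]
eef_rot: [0.001, -0.0, 1.0, -0.0]
ft_force: [0.1, 0.3, -0.1]
gripper_width: -0.003
```

```bash
python3 -m pendant '[[[0,0,0.3],0],[[0,0,0.3],0],[[0,0,0.2],0],[[0,0,0],0]]'
python3 -m pendant '[[[0,0,0.1],0],[[0,0,0.1],0],[[0,0,0.1],0],[[0,0,0.1],0],[[0,0,0],0]]'
```

```text
time: 15.6
position: [0.5354, -0.0354, 0.0504]
eef_rot: [-0.0, -0.0, 1.0, 0.0]
ft_force: [-0.1, -0.3, 0.2]
gripper_width: 0.002
time: 16.1
position: [0.5358, -0.0355, 0.0467]
eef_rot: [-0.0, -0.0, 1.0, 0.0]
ft_force: [0.4, 0.2, 1.0]
gripper_width: 0.001
```

```bash
python3 -m pendant '[[[0,0,0.1],0],[[0,0,0],0]]'
python3 -m pendant '[[[0,0,0.1],0],[[0,0,0],0]]'
python3 - <<'E'
from rig import monitor,camera,camera_params
import cv2,numpy as np
P=camera_params("wrist"); p,d=camera("wrist"); cv2.imwrite("pics/w7.png",p[:,:,::-1]); print(monitor.state()["position"],monitor.state()["ft_force"])
np.savez("pics/w7.npz",p=p,d=d,K=P["camera_matrix"],pos=P["position"],q=P["orientation"])
E
```

```text
time: 16.3
position: [0.5358, -0.0355, 0.0457]
eef_rot: [0.0, -0.0, 1.0, -0.0]
ft_force: [-0.7, 0.3, 0.3]
gripper_width: -0.0
time: 16.5
position: [0.5359, -0.0356, 0.0453]
eef_rot: [0.0, -0.0, 1.0, -0.0]
ft_force: [-1.3, -0.6, 4.9]
gripper_width: 0.003
[ 0.53587123 -0.03560191  0.04526173] [-1.62801067 -0.22689165  4.65395934]
```

View pics/w7.png

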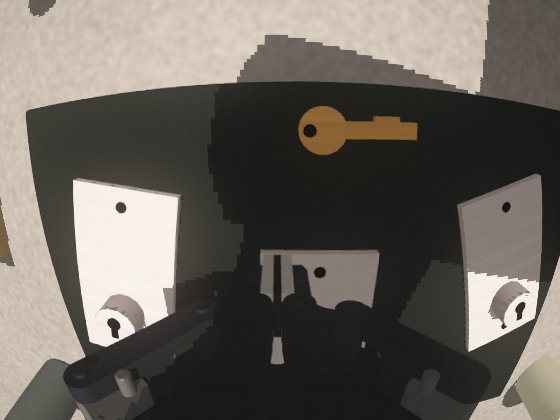

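```bash
python3 -m pendant '[[[0,0,0.05],0],[[0,0,0],0],[[0,0,0],0]]'
python3 - <<'E'
from h import *
p,d,P=ld("pics/w7.npz")
print([(pt3(P,d,u,True,0)*1000).round(1).tolist() for u in [(263,253),(300,256),(340,256),(372,256)]])
E
python3 -m pendant '[[[0,0,-0.5],0],[[0,0,-1],0],[[0,0,-3],0],[[0,0,-4],0],[[0,0,0],0],[[0,0,0],0]]' 4.5
python3 - <<'E'
from rig import monitor,camera,camera_params
import cv2,numpy as np
P=camera_params("wrist"); p,d=camera("wrist"); cv2.imwrite("pics/w8.png",p[:,:,::-1]); print(monitor.state()["position"])
np.savez("pics/w8.npz",p=p,d=d,K=P["camera_matrix"],pos=P["position"],q=P["orientation"])
E
```

```text
time: 16.85
position: [0.5359, -0.0356, 0.0452]
eef_rot: [0.0, -0.0, 1.0, -0.0]
ft_force: [-1.6, -0.2, 8.3]
gripper_width: -0.007
[[526.7, -42.4, 44.5], [528.1, -24.3, 45.1], [528.2, -4.4, 45.5], [528.6, 12.2, 45.5]]
time: 17.45
position: [0.5368, -0.0356, 0.1306]
eef_rot: [0.001, -0.0, 1.0, -0.0]
ft_force: [0.0, 0.1, -0.3]
gripper_width: 0.525
[ 0.53568445 -0.03540949  0.12939277]
```

View pics/w8.png

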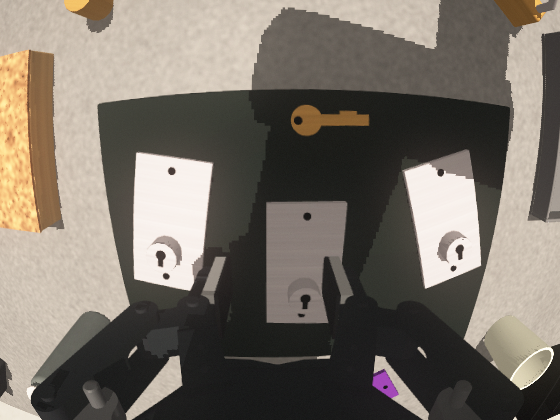

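```bash
python3 - <<'E'
from h import *
p,d,P=ld("pics/w8.npz")
print([(pt3(P,d,u,True,1)*1000).round(1).tolist() for u in [(273,209),(340,209),(273,316),(320,318)]])
pts=np.array([pt3(P,d,(u,v),True,0) for v in range(265,325) for u in range(275,330)])
c=pts[(pts[:,2]>.0595)&(pts[:,2]<.065)]; print(len(c),c.mean(0),c.min(0),c.max(0))
E
```

```text
[[531.1, -38.6, 50.5], [532.5, 11.2, 46.0], [629.6, -39.1, 45.8], [632.5, 1.8, 45.8]]
730 [ 0.60109728 -0.0143555   0.06244154] [ 0.58911095 -0.02704291  0.05956143] [ 0.61549473 -0.00185741  0.06471742]
```

The corner went from 44.5 mm pressed to 50.5 mm released, so it rocks and this is the twisted plate. Now I grip its collar at (0.603, -0.0145).

```bash
python3 -m pendant '[[[-3.3,1.0,0],0],[[-3.4,1.1,0],0],[[0,0,0],0],[[0,0,3],0],[[0,0,2],0],[[0,0,1.0],0],[[0,0,0],0],[[0,0,0],0]]' 5.5
```

```text
time: 18.3
position: [0.6025, -0.0145, 0.0694]
eef_rot: [-0.0, -0.0, 1.0, 0.0]
ft_force: [0.1, 0.1, -1.0]
gripper_width: 0.639
```

```bash
python3 -m pendant '[[[0,0,1.2],0],[[0,0,0.8],0],[[0,0,0],0],[[0,0,0],0]]'
python3 -m pendant '[[[0,0,0],0],[[0,0,0],0],[[0,0,0],0],[[0,0,0],0],[[0,0,0],0]]' 0 60
python3 -m pendant '[[[0,0,-1],0],[[0,0,-3],0],[[0,0,-4],0],[[0,0,-1],0],[[0,0,0],0]]'
```

```text
time: 18.7
position: [0.6025, -0.0144, 0.0491]
eef_rot: [-0.0, -0.0, 1.0, 0.0]
ft_force: [-0.0, -0.9, 0.9]
gripper_width: 0.646
time: 19.2
position: [0.6032, -0.0144, 0.05]
eef_rot: [0.001, -0.0, 1.0, -0.0]
ft_force: [-1.5, -0.8, 5.3]
gripper_width: 0.268
time: 19.7
position: [0.6041, -0.0147, 0.1409]
eef_rot: [0.002, -0.0, 1.0, -0.0]
ft_force: [0.6, -0.1, -3.2]
gripper_width: 0.271
```

```bash
python3 -m pendant '[[[1.6,4,0],0],[[1.6,4,0],0],[[1.6,4,0],0],[[1.6,4,0],0],[[1.6,4,0],0],[[1.6,4,0],0],[[1.6,4,0],0],[[1.6,4,0],0]]'
python3 -m pendant '[[[0,0,0],0],[[0,0,0],0]]'
python3 - <<'E'
from h import *
from rig import monitor,camera,camera_params
p,d,P=ld("pics/w1.npz")
print(np.round([ray(P,u,.03,True)[:2] for u in [(427,45),(520,62),(508,211),(415,210)]],3))
P=camera_params("wrist"); p,d=camera("wrist"); cv2.imwrite("pics/w9.png",p[:,:,::-1]); print(monitor.state()["position"])
np.savez("pics/w9.npz",p=p,d=d,K=P["camera_matrix"],pos=P["position"],q=P["orientation"])
E
```

```text
time: 20.5
position: [0.4722, 0.3062, 0.1369]
eef_rot: [-0.002, -0.0, 1.0, -0.001]
ft_force: [0.6, -0.6, -4.2]
gripper_width: 0.269
time: 20.7
position: [0.4727, 0.3056, 0.1371]
eef_rot: [-0.002, -0.002, 1.0, -0.001]
ft_force: [0.5, -0.2, -3.7]
gripper_width: 0.271
[[0.356 0.241]
 [0.352 0.382]
 [0.55  0.385]
 [0.548 0.237]]
[0.4734367  0.30483866 0.13746532]
```

View pics/w9.png

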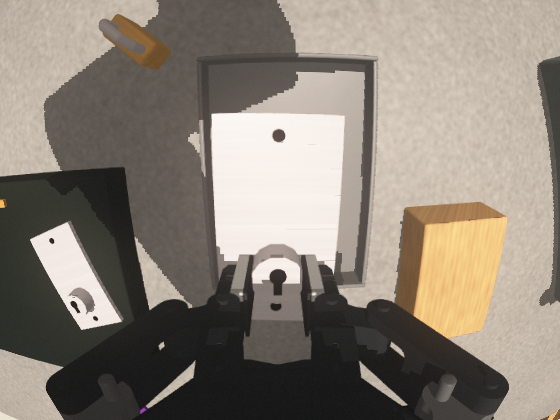

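The held plate is over the tray, which is centred near (0.4515, 0.311). The pads hold the collar at (278,275). Lowering.

```bash
python3 -m pendant '[[[0.2,0.6,2],0],[[0,0,3.5],0],[[0,0,3],0],[[0,0,2],0],[[0,0,0.7],0],[[0,0,0],0],[[0,0,0],0]]'
python3 -m pendant '[[[0,0,0.2],0],[[0,0,0.2],0],[[0,0,0.2],0],[[0,0,0.2],0],[[0,0,0],0]]'
```

```text
time: 21.45
position: [0.4736, 0.3111, 0.028]
eef_rot: [0.0, 0.0, 1.0, 0.0]
ft_force: [0.7, -0.6, -3.3]
gripper_width: 0.27
time: 21.95
position: [0.4723, 0.3115, 0.0191]
eef_rot: [-0.0, -0.0, 1.0, -0.0]
ft_force: [0.6, -0.2, -3.6]
gripper_width: 0.268
```

```bash
python3 -m pendant '[[[0,0,0.2],0],[[0,0,0.1],0],[[0,0,0.1],0],[[0,0,0],0]]'
python3 -m pendant '[[[0,0,0.1],0],[[0,0,0.05],0],[[0,0,0],0]]'
```

```text
time: 22.35
position: [0.4725, 0.3115, 0.0151]
eef_rot: [-0.0, -0.0, 1.0, -0.0]
ft_force: [-0.1, -0.3, -2.6]
gripper_width: 0.272
time: 22.65
position: [0.4728, 0.3115, 0.0141]
eef_rot: [0.0, -0.0, 1.0, 0.0]
ft_force: [-0.6, -0.6, 0.7]
gripper_width: 0.27
```

Down on the tray floor. Releasing and retreating.

```bash
python3 -m pendant '[[[0,0,0],0],[[0,0,0],0],[[0,0,0],0],[[0,0,0],0]]' 4.5
python3 -m pendant '[[[0,0,-1],0],[[0,0,-4],0],[[0,0,-5],0],[[0,0,-5],0],[[0,0,-5],0],[[0,0,0],0],[[0,0,0],0]]'
python3 -m pendant '[[[4,0,0],0],[[3,2,0],0],[[0,4,0],0],[[0,4,0],0],[[0,4,0],0],[[0,4,0],0],[[0,0,0],0],[[0,0,0],0]]'
python3 - <<'E'
from h import *
from rig import monitor,camera,camera_params
for n in("top","side","wrist"):
    p,d=camera(n); cv2.imwrite(f"pics/{n}F.png",p[:,:,::-1])
    P=camera_params(n); np.savez(f"pics/{n}F.npz",p=p,d=d,K=P["camera_matrix"],pos=P["position"],q=P["orientation"])
p,d,P=ld("pics/topF.npz")
for o in plates(p,P,thr=170,area=(200,3000))+["z=9"]+plates(p,P,.009,thr=170,area=(200,3000)): print(o)
E
```

```text
time: 23.05
position: [0.4727, 0.3116, 0.0139]
eef_rot: [0.0, -0.0, 1.0, 0.0]
ft_force: [-0.2, 1.2, -0.3]
gripper_width: 0.528
time: 23.75
position: [0.4735, 0.312, 0.216]
eef_rot: [0.002, -0.0, 1.0, 0.001]
ft_force: [-0.3, 0.4, 0.1]
gripper_width: 0.526
time: 24.55
position: [0.4012, 0.4911, 0.2114]
eef_rot: [-0.001, -0.001, 1.0, -0.002]
ft_force: [-0.5, -0.9, -0.8]
gripper_width: 0.527
(array([507., 261.]), 425.0, -640.5, 145, 132, -1.6)
(array([ 12., 208.]), 520.6, 729.5, 61, 56, 21.1)
(array([319., 208.]), 548.3, -122.1, 109, 59, -10.0)
(array([238., 206.]), 546.3, 105.3, 109, 59, 19.1)
(array([373., 148.]), 724.6, -275.0, 52, 50, -87.9)
(array([182., 139.]), 731.2, 270.4, 73, 71, 3.0)
z=9
(array([507., 261.]), 425.8, -662.7, 150, 137, -1.6)
(array([ 12., 208.]), 524.7, 753.7, 63, 58, 21.1)
(array([319., 208.]), 553.3, -126.8, 113, 61, -10.0)
(array([238., 206.]), 551.2, 108.3, 113, 61, 19.1)
(array([373., 148.]), 735.5, -284.8, 54, 52, -87.9)
(array([182., 139.]), 742.4, 279.1, 76, 73, 3.0)
```

View pics/topF.png

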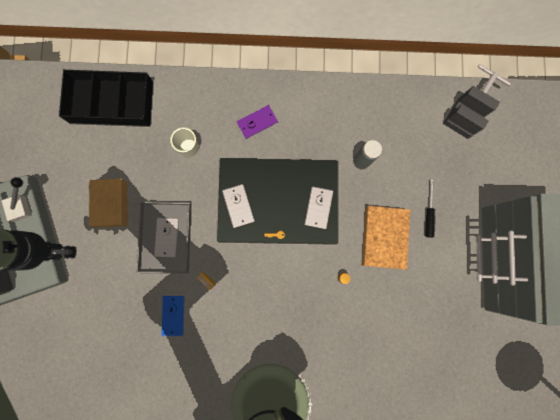

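View pics/sideF.png

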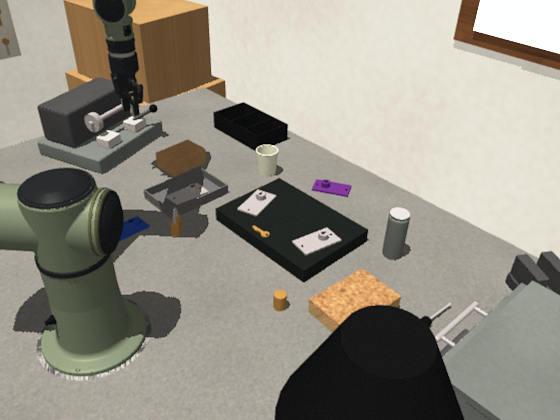

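The top view shows the twisted plate in the tray at (167,238). Both sound plates are at their original spots, (238,206) and (319,208). The key at (275,235) and the other bystanders are where they were, and the arm is clear. Handing in.

```bash
python3 -c "
from rig import manip
print(manip.hand_in())"
```

```text
the job is handed in; nothing more can be done
None
```

The twisted plate was the one on the cork block. It now lies in the scrap tray, and both sound plates are flat on the slab. The job was handed in at about 25 s of robot time.

- **Slab plates:** I pressed both corners to firm contact at 45 mm, with 13 N on the left and 9 N on the right. Neither moved, and the depth readings showed all their corners level.
- **Twisted plate:** I laid it in the middle of the slab and pressed its raised corner to the stone. Depth read 44.5 mm pressed and 50.5 mm released, so it rocked; then I put it in the tray.
- **Last checks:** The top and side views show the slab plates unmoved within about 0.3 mm and the key and other things where they were. The robot is clear. I checked the plate in the tray by eye only, because my colour mask missed it in the shadow. No check failed.

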